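# Hold the blow-off shutter at half

### The job

Pick up the small tan bush with a light grip (about 15 N, its bearing metal bruises) and seat it fully down over the spigot on the blow-off box while the shutter is still closed, then let go of it. Then slide the sprung shutter by its red grip to the yellow half-open mark and hold it there: the program finishes while the fingers still hold the shutter at half. Never run the shutter fully open, and leave the two upright steel pins where they stand.

Things in the scene. Friction and masses are not known exactly. Their poses are not given: they have to be found in the camera images.
- bush_40: The small tan (cream-yellow) plain bush: a tube 40 mm outside diameter, 28 mm bore, 35 mm high, about 0.11 kg, loose, standing upright on the bench (a fixed tan bush of 60 mm farther back is not it). Origin: centre of its underside, z up its axis. Squeezing it above 30 N on a finger pad bruises it.
- blowoff_box: Fixed grey box, blue top 156 x 236 mm (its x, y), 60 mm above the bench; place and yaw vary. Origin: centre of its underside; x away from the robot at yaw 0, y left, z up. On top: spigot at (40, 0) mm; shutter between rails 8 mm high along y at x = -73 and -7 mm; spring housing 20 mm high, 34 mm wide at x = -40, y = 80 to 114 mm.
- half_mark (a point): Middle of the yellow line across the top of the rail nearer the spigot, at (-7, -5) mm in the box's frame, 68 mm above the bench: the shutter is half open when the red grip's middle and the plate's red pointer line stand level with it along the box's y. Thin black lines 35 mm to either side mark closed and fully open.
- spigot_foot (a point): Foot of the steel spigot, at the level of the box's top (60 mm above the bench), on its axis. The spigot stands 11 mm up from here, 22 mm in diameter, tapered at the tip; a seated bush surrounds it and its underside rests on the box top, level with this point.
- shutter (a joint): Travel of the aluminium shutter plate (58 x 80 mm, with a red pointer line) along the box's +y, in m: 0 closed, 0.035 half open, 0.070 fully open. A spring pulls it closed with 3.1 N at 0, 9 N at half and 15 N fully open; it snaps shut when let go.
- shutter_grip (a point): Upright red grip block fixed to the middle of the shutter plate, 26 mm along the box's x, 14 mm along the box's y (the slide direction), 34 mm high. This point: centre of its foot, 65 mm above the bench; axes as the box's. Closed, it stands at (-40, -40) mm in the box's frame; half open at (-40, -5). Free for 40 mm on either side along y.
- pin_25: Bright steel pin standing upright, 25 mm diameter, 90 mm high, loose, a bystander. Origin: centre of its underside.
- pin_30: Bright steel pin standing upright, 30 mm diameter, 75 mm high, loose, a bystander. Origin: centre of its underside.
Things that resemble listed ones, but are neither listed nor needed, are in the scene too. Of the things that look like the bush_40, take the one that is farthest to the robot's right at the start.

How it is judged:
On the way:
1. the small tan bush sits fully down over the spigot, let go, with the shutter still closed (horizontal distance between bush_40 and spigot_foot below 0.006 m and z of bush_40 in the frame of spigot_foot between -0.004 and 0.004 m and angle between bush_40's own z axis and vertical below 0.1 rad and contact force between the fingers and bush_40 below 0.3 N and linear speed of bush_40 below 0.02 m/s and value of joint shutter below 0.008 m), for 0.2 s.
At the end, for the whole second after the job is handed in: The fingers hold the shutter still (finger contact over 3 N) at half travel, 35 mm within 6 mm, while the small tan bush, let go, sits upright over the spigot, within 6 mm of its axis and down on the box top within 4 mm (horizontal distance between bush_40 and spigot_foot below 0.006 m and z of bush_40 in the frame of spigot_foot between -0.004 and 0.004 m and angle between bush_40's own z axis and vertical below 0.1 rad and contact force between the fingers and bush_40 below 0.3 N and linear speed of bush_40 below 0.02 m/s and value of joint shutter between 0.029 and 0.041 m and velocity of joint shutter between -0.01 and 0.01 m/s and contact force between the fingers and shutter above 3 N); the arm keeps its last pose, push and grip.
It fails at once if the small tan bush is squeezed hard: over 60 N of finger contact in all, both pads together (30 N a pad) (contact force between the fingers and bush_40 above 60 N).
It fails at once if the shutter is run fully open (past 62 mm) (value of joint shutter above 0.062 m).
It fails at once if one of the upright steel pins is knocked over or moved by more than 15 mm (distance of any of pin_25, pin_30 from where it was at the start of the episode above 0.015 m).
It also fails if it takes over 51 s, if anything falls off the work surface, if the arm or the gripper's body presses on something with over 40 N, if the wrist force passes 120 N, or if a joint passes its speed limit or range.

### The arm

A 6-joint arm with a two-finger parallel gripper is mounted at the origin on a cart in front of the work surface, level with it; the furniture and walls round the work are solid. World frame = base frame: x ahead of the robot, y to its left, z up, the work surface at z = 0. Lengths are in m, angles in rad, forces in N, time in s.
With the tool pointing down it reaches from about 0.35 to 0.975 m from the base axis. Payload 4.9 kg.
Tool frame: the origin (TCP) lies midway between the tips of the shut fingers; the grasp point (between the pads) lies 19 mm behind it; z points along the fingers, y is the direction in which the jaws open and shut (so a half turn about z gives the same grasp; the last joint's range is limited). The gripper opens to 85 mm and grips with 20 to 120 N. Pads are 22 mm wide; open, the fingers measure 114 mm over their backs; the gripper's body (76 mm by 85 mm) begins 54 mm behind the grasp point. The pads swing forward as they close: fully open they stand 13 mm farther back than shut.
Start: joints at [1.031, 0.053, 1.613, -0, 1.476, -0.119], TCP at [0.255, 0.57, 0.209] pointing down, gripper open.
Joint ranges: [-3.01, 3.01], [-1.01, 2.22], [0.06, 2.58], [-1.02, 4.17], [0.09, 2.62], [-3.14, 3.14]. Speed limits (rad/s): [2.57, 2.57, 3.14, 3.14, 3.14, 3.14].

### API

Orientations are given as a unit quaternion [w, x, y, z].
In Python, from plant import manip, cams gives the robot as it stands.
- The arm moves only by the tool jog_arm, never from a script. Its argument "targets" is a list of rows, each a list of 4 numbers: the shift along the tool's x, y, z in m, then the turn about the tool's z in degrees. A call has 1 to 5 rows; each row is the pose to reach, as a shift and turn from the pose commanded when the call began, along the tool's axes at that moment; what a row does not reach only later rows make up. A row lasts 1/12 s, in which the tool goes at most 41.7 mm and 7.16 degrees, less where a joint would pass 70% of its speed; a pose out of reach is approached as far as the arm can. A call with a gripper value outside its range is refused whole. "fingers" is the opening, from 0 (shut) to 1 (fully open), set as the call begins (left out, the last holds). The fingers move at their own pace and stop on an object; the grip force is fixed at half the most. Time passes only in rows, so rows that repeat a pose let the fingers close. It gives the time, the measured TCP pose, the force and the opening at its end, in the units of the state.
- manip.state(): the state, without advancing time (a new reading comes with each control period).
- cams.grab_frame(name): name is "scene" or "top" or "wrist"; returns the picture (480x640x3 uint8, red, green, blue); there is no depth.
- cams.get_calibration(name): a dict with "camera_matrix" (3x3 intrinsics, pixels), "cam_to_world" (4x4, takes a point from camera to world coordinates). Camera axes: x right, y up, looking along -z (the intrinsics and any distortion apply to the point x, -y, -z); pixel columns grow to the right and rows downward; lengths in m; the calibration is good to about 2 mm. The wrist camera is an equidistant fisheye: a pixel r from the principal point sees the ray r / f radians off the axis. A picture is of the moment at which its call begins: read the wrist's pose just before it. get_calibration takes no time and is no camera call; for the wrist camera it gives the pose at the moment of the call.
- manip.job_done(): hands the job in, once; it reports no verdict.
The state is a dict: "time": time; "joint_pos": joint angles; "joint_vel": joint speeds; "joint_efforts": joint torques, N m; "tool_pos": TCP position; "tool_rot": TCP orientation; "contact_force": force on the tool from outside, world axes, zero at the start; "ft_torque": the same for the moment, N m; "gripper_width": opening from 0.0 (shut) to 1.0 (fully open).
Only numpy, scipy, OpenCV 4.12 (cv2) and the standard library are available. Lean on these libraries where they do the work, as an engineer would, in place of code of your own. Each camera call takes 0.05 s, during which the arm holds its last target. There are 200 camera calls.

## Working session

There is one attempt and no reset: what is moved stays moved. The work goes in short steps, Python scripts to look and compute and a tool call to move; the robot and the scene stay as the last step left them, time stands still between calls to the robot, and variables do not carry over. Pictures are saved under pics/ and viewed, about 8 in all and at most 12, crops included, and the job is handed in when it is done.

Besides the shell and the picture viewer there is one more tool, called after "Request:" as a command line: name --pt "numbers of a row" for each row, then --argument value for the rest. jog_arm: Moves the arm, as the interface text tells. Its arguments: {"type":"object","properties":{"targets":{"type":"array"},"fingers":{"type":"number"}},"required":["targets"]}

```bash
ls; mkdir -p pics
python3 - <<'E'
from plant import manip,cams
import cv2,numpy as np
np.set_printoptions(precision=4,suppress=True)
for n in ("scene","top"):
    im=cams.grab_frame(n); cv2.imwrite(f"pics/{n}0.png",im[:,:,::-1])
    c=cams.get_calibration(n); print(n,np.array(c["camera_matrix"]),np.array(c["cam_to_world"]),[k for k in c])
print(manip.state())
E
```

```text
pics
scene [[567.7261   0.     316.5661]
 [  0.     567.7261 237.6813]
 [  0.       0.       1.    ]] [[ 0.4349  0.5348 -0.7245 -0.3453]
 [-0.9005  0.2599 -0.3487 -0.4245]
 [ 0.0018  0.804   0.5946  0.8078]
 [ 0.      0.      0.      1.    ]] ['camera_matrix', 'cam_to_world']
top [[496.0977   0.     321.6894]
 [  0.     496.0977 235.1584]
 [  0.       0.       1.    ]] [[-0.0036  0.9916 -0.1289  0.3715]
 [-1.     -0.0035  0.0009  0.009 ]
 [ 0.0005  0.1289  0.9917  1.0836]
 [ 0.      0.      0.      1.    ]] ['camera_matrix', 'cam_to_world']
{'time': 0.1, 'joint_pos': array([ 1.0309,  0.0533,  1.6142, -0.    ,  1.476 , -0.119 ]), 'joint_vel': array([-0.0017, -0.0022, -0.003 , -0.0016,  0.0016,  0.001 ]), 'joint_efforts': array([  0.0001, -39.4903, -37.1364,  -0.0002,   0.0039,  -0.    ]), 'tool_pos': array([0.255 , 0.5699, 0.2082]), 'tool_rot': array([-0.0003,  0.2089,  0.9779, -0.0009]), 'contact_force': array([ 0.1012, -0.0335,  0.4241]), 'ft_torque': array([-0.0373,  0.0363,  0.0212]), 'gripper_width': 1.0037413363913863}
```

View pics/top0.png

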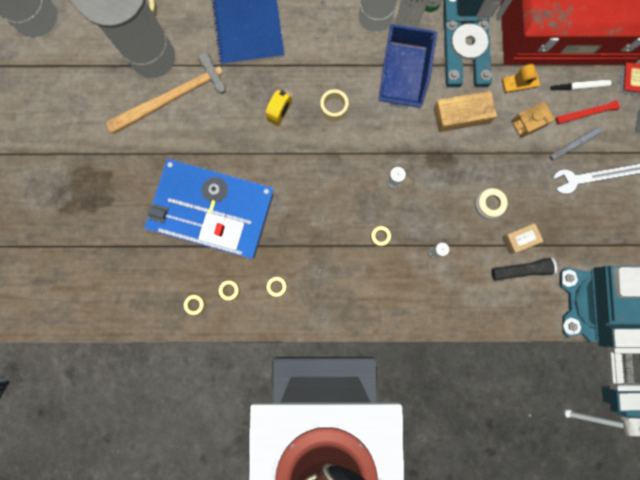

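View pics/scene0.png

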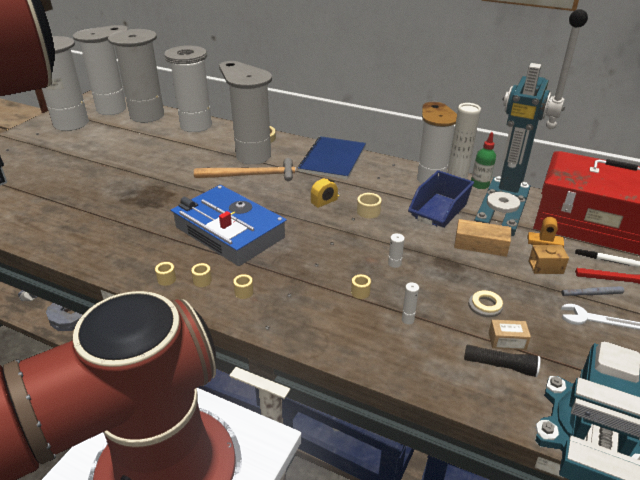

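Candidates for the bush in the top view are the 40 mm tan tubes at (193,305), (228,291), (276,287) and (381,236). The 60 mm bush at (334,103) and the flat wide ring at (492,203) don't match the description. The farthest right is (381,236). The box is centred near (210,208), with its red grip at (219,229), and the pins are at (398,174) and (442,249).

```bash
cat > h.py <<'E'
import cv2,numpy as np
np.set_printoptions(precision=4,suppress=True)
from plant import manip,cams
def ray(n,uv,c=None):
    c=c or cams.get_calibration(n);K=np.array(c["camera_matrix"]);T=np.array(c["cam_to_world"])
    a=(uv[0]-K[0,2])/K[0,0];b=(uv[1]-K[1,2])/K[1,1]
    if n=="wrist":
        r=np.hypot(a,b)+1e-12;d=np.array([a/r*np.sin(r),-b/r*np.sin(r),-np.cos(r)])
    else: d=np.array([a,-b,-1.])
    return T[:3,3],T[:3,:3]@d
def plane(n,uv,z,c=None):
    o,d=ray(n,uv,c);return o+d*(z-o[2])/d[2]
def blobs(im,lo,hi,amin=20):
    m=cv2.inRange(cv2.cvtColor(im,cv2.COLOR_RGB2HSV),np.array(lo),np.array(hi))
    k,l,s,ce=cv2.connectedComponentsWithStats(m)
    return m,[(ce[i],s[i]) for i in range(1,k) if s[i][4]>=amin]
E
python3 - <<'E'
from h import *
im=cv2.imread("pics/top0.png")[:,:,::-1].copy()
m,b=blobs(im,(18,60,150),(35,255,255))
for c,s in b: print("tan",c,s,plane("top",(s[0]+s[2]/2-.5,s[1]+s[3]/2-.5),.035))
m,b=blobs(im,(0,180,120),(8,255,255))
for c,s in b: print("red",c,s,plane("top",c,.099))
m,_=blobs(im,(100,130,100),(125,255,255))
m[:150]=0; m[270:]=0; m[:,300:]=0
cs,_=cv2.findContours(m,0,2);P=max(cs,key=cv2.contourArea)
W=np.array([plane("top",p[0],.06)[:2] for p in P],np.float32)
r=cv2.minAreaRect(W);print("box",r,cv2.boxPoints(r))
c=im[150:260,140:460]; cv2.imwrite("pics/crop0.png",cv2.resize(c,None,fx=2.5,fy=2.5,interpolation=2)[:,:,::-1])
E
```

```text
tan [151.339    4.2373] [148   0   7  11  59] [1.0356 0.3933 0.035 ]
tan [521.7642  79.0863] [503  64  37  28 475] [ 0.8599 -0.4365  0.035 ]
tan [635.4015  77.0152] [631  69   9  17 132] [ 0.8602 -0.6902  0.035 ]
tan [203.5909  78.0455] [200  76   8   5  22] [0.8611 0.2695 0.035 ]
tan [154.6991 102.2802] [130  83  60  36 339] [0.8091 0.3653 0.035 ]
tan [276.3105 103.7489] [265  89  28  31 438] [0.8001 0.1023 0.035 ]
tan [333.7639 102.4536] [320  89  29  28 377] [ 0.8032 -0.0202  0.035 ]
tan [465.0999 108.0168] [ 437   92   60   34 1131] [ 0.7884 -0.3123  0.035 ]
tan [534.2418 116.9872] [514 101  41  33 703] [ 0.7684 -0.46    0.035 ]
tan [124.     117.3889] [118 113  11  10  54] [0.7703 0.444  0.035 ]
tan [501.7975 197.7468] [487 188  22  27  79] [ 0.5806 -0.3704  0.035 ]
tan [482.8605 206.4186] [479 192  15  25  43] [ 0.5742 -0.3454  0.035 ]
tan [492.8889 202.0505] [485 194  17  17  99] [ 0.5785 -0.3607  0.035 ]
tan [211.3611 205.5556] [208 200   7  12  36] [0.5729 0.2456 0.035 ]
tan [524.5526 237.2103] [507 223  36  30 409] [ 0.5013 -0.4241  0.035 ]
tan [380.7389 235.1133] [371 225 
[... 299 characters left out ...]
 0.2779 0.035 ]
red [588.0196  17.8569] [ 523    0  117   37 3362] [ 0.9627 -0.559   0.099 ]
red [540.253   53.5542] [518  53  46   2  83] [ 0.8829 -0.4527  0.099 ]
red [616.9444  53.5222] [593  53  47   2  90] [ 0.8824 -0.614   0.099 ]
red [574.8122  57.502 ] [514  57 123   2 245] [ 0.8738 -0.5248  0.099 ]
red [630.0739  76.4138] [625  62  15  30 203] [ 0.8317 -0.6373  0.099 ]
red [587.1988 111.9881] [557 101  62  22 337] [ 0.7546 -0.5421  0.099 ]
red [218.8276 229.2241] [215 224   8  11  58] [0.5123 0.2142 0.099 ]
box ((0.5632704496383667, 0.24381335079669952), (0.23633524775505066, 0.1543329805135727), 74.08385467529297) [[0.4567 0.1513]
 [0.6051 0.109 ]
 [0.6699 0.3363]
 [0.5215 0.3786]]
```

View pics/crop0.png

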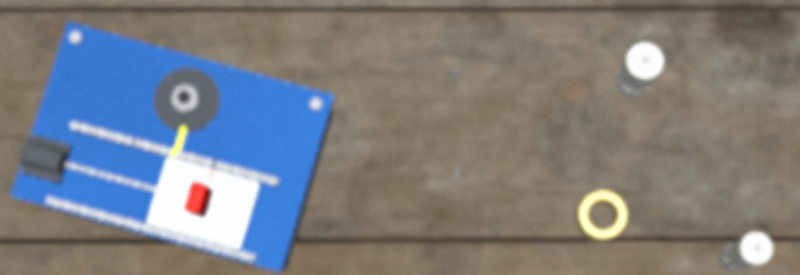

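The crop shows the tan ring alone at about (603,215), between two bright pins at (645,62) and (757,247). The grip block is red on a closed plate, and the yellow mark and spigot (184,97) are clear. My choice is the bush at about (0.508, -0.118). The box is at about (0.563, 0.244) with yaw -15.9°.

Request:
jog_arm --pt "-0.145 -0.149 0 -8.2" --pt "-0.145 -0.149 0 -8.2" --pt "-0.145 -0.149 0 -8.2" --pt "-0.145 -0.149 0 -8.2" --pt "-0.145 -0.149 0 -8.2"

```text
time: 0.52
tool_pos: [0.3267, 0.3733, 0.2087]
tool_rot: [-0.0, 0.138, 0.99, -0.0]
contact_force: [0.8, 0.0, -0.0]
gripper_width: 1.003
```

```bash
cat >> h.py <<'E'
from scipy.spatial.transform import Rotation
def rel(p):
    s=manip.state();q=s["tool_rot"];R=Rotation.from_quat([q[1],q[2],q[3],q[0]]).as_matrix()
    print("tcp",s["tool_pos"],"jaw deg",np.degrees(np.arctan2(R[1,1],R[0,1])),"t",s["time"],"zax",R[:,2]); print("shift",R.T@(np.array(p)-s["tool_pos"]))
E
python3 -c "
from h import *
rel([.508,-.118,.20])"
```

```text
tcp [0.3267 0.3733 0.2087] jaw deg 74.14080656081553 t 0.5167 zax [-0.0005 -0.0007 -1.    ]
shift [-0.3087 -0.4231  0.009 ]
```

Request:
jog_arm --pt "-0.103 -0.141 0 0" --pt "-0.103 -0.141 0 0" --pt "-0.103 -0.141 0 0" --pt "-0.103 -0.141 0 0" --pt "-0.103 -0.141 0 0"

```text
time: 0.93
tool_pos: [0.3884, 0.2068, 0.209]
tool_rot: [0.0, 0.141, 0.99, -0.001]
contact_force: [-0.8, 0.0, 0.3]
gripper_width: 1.001
```

Request:
jog_arm --pt "-0.103 -0.141 0 0" --pt "-0.103 -0.141 0 0" --pt "-0.103 -0.141 0 0" --pt "-0.103 -0.141 0 0" --pt "-0.103 -0.141 0 0"

```text
time: 1.35
tool_pos: [0.4486, 0.0431, 0.2091]
tool_rot: [0.0, 0.141, 0.99, -0.001]
contact_force: [-0.7, -0.1, 0.0]
gripper_width: 0.999
```

Request:
jog_arm --pt "-0.103 -0.141 0 0" --pt "-0.103 -0.141 0 0" --pt "-0.103 -0.141 0 0" --pt "-0.103 -0.141 0 0" --pt "-0.103 -0.141 0 0" --pt "-0.103 -0.141 0 0"

```text
$.targets: bad value
```

Request:
jog_arm --pt "-0.1 -0.14 0 0" --pt "-0.1 -0.14 0 0" --pt "-0.1 -0.14 0 0" --pt "-0.1 -0.14 0 0" --pt "-0.1 -0.14 0 0"

```text
time: 1.77
tool_pos: [0.5064, -0.1189, 0.2089]
tool_rot: [-0.0, 0.141, 0.99, -0.001]
contact_force: [0.2, -0.2, 0.1]
gripper_width: 1.001
```

Run:
```python
from h import *
rel([.508,-.1184,.1])
c=cams.get_calibration("wrist");im=cams.grab_frame("wrist");cv2.imwrite("pics/w1.png",im[:,:,::-1])
print(c["camera_matrix"],np.array(c["cam_to_world"]))
m,b=blobs(im,(18,60,130),(35,255,255),80)
for ce,s in b:
    uv=(s[0]+s[2]/2-.5,s[1]+s[3]/2-.5);print(ce,s,plane("wrist",uv,.035,c))
```

```text
tcp [ 0.5064 -0.1189  0.2089] jaw deg 73.82162678136221 t 1.7667 zax [-0.0004 -0.0016 -1.    ]
shift [-0.0014  0.0011  0.1089]
[[371.6483   0.     319.5973]
 [  0.     371.6483 244.0674]
 [  0.       0.       1.    ]] [[ 0.278  -0.9114 -0.3033  0.4294]
 [ 0.9606  0.2633  0.0893 -0.095 ]
 [-0.0015 -0.3162  0.9487  0.3731]
 [ 0.      0.      0.      1.    ]]
[617.3541  13.2951] [605   0  24  27 305] [0.3647 0.2756 0.035 ]
[581.2218  36.7071] [567  19  29  36 478] [0.3913 0.2046 0.035 ]
[509.1003  50.6383] [492  31  36  40 658] [0.3987 0.1048 0.035 ]
[320.9431 210.6899] [299 190  44  43 703] [ 0.5065 -0.117   0.035 ]
[141.2198 322.8212] [120 302  44  44 878] [ 0.5731 -0.3502  0.035 ]
[555.5294 368.1267] [546 360  17  21 221] [0.7972 0.1271 0.035 ]
```

View pics/w1.png

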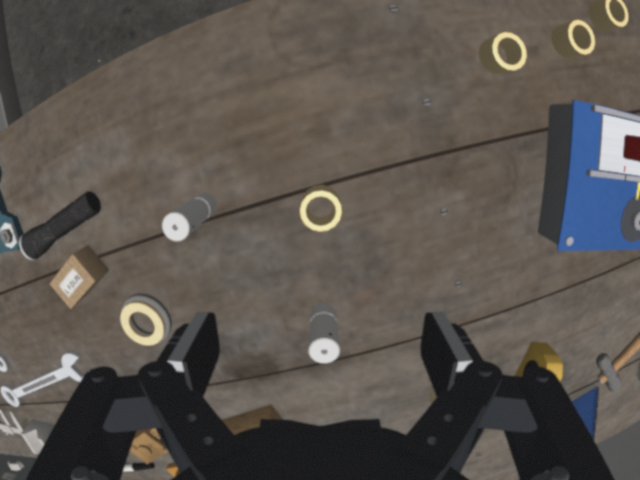

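The wrist view shows the bush at (321,211), which gives (0.5065, -0.117) and agrees with the top view. The pins at (176,227) and (323,350) are clear of the fingers. I'll descend.

Request:
jog_arm --pt "0 0.001 0.04 0" --pt "0 0.001 0.08 0" --pt "0 0.001 0.12 0" --pt "0 0.001 0.15 0" --pt "0 0.001 0.15 0" --fingers 0.65

```text
time: 2.23
tool_pos: [0.4995, -0.1095, 0.0515]
tool_rot: [-0.007, 0.138, 0.99, 0.002]
contact_force: [-1.4, 0.2, -0.7]
gripper_width: 0.648
```

Request:
jog_arm --pt "0 0 0.025 0" --pt "0 0 0.045 0" --pt "0 0 0.055 0" --pt "0 0 0.055 0" --pt "0 0 0.055 0"

```text
time: 2.65
tool_pos: [0.5063, -0.1131, 0.0056]
tool_rot: [0.0, 0.138, 0.99, -0.0]
contact_force: [-0.4, 0.2, 0.9]
gripper_width: 0.649
```

Request:
jog_arm --pt "0 0 0 0" --pt "0 0 0 0" --fingers 0.54

```text
time: 2.82
tool_pos: [0.5072, -0.114, 0.0065]
tool_rot: [0.002, 0.138, 0.99, -0.0]
contact_force: [0.5, -0.1, 0.6]
gripper_width: 0.542
```

Run:
```python
from h import *
c=cams.get_calibration("wrist");im=cams.grab_frame("wrist");cv2.imwrite("pics/w2.png",im[:,:,::-1])
rel([.507,-.1177,.003])
m,b=blobs(im,(18,60,130),(35,255,255),300)
for ce,s in b:
    uv=(s[0]+s[2]/2-.5,s[1]+s[3]/2-.5);print(ce,s,plane("wrist",uv,.035,c))
```

```text
tcp [ 0.507  -0.1139  0.0063] jaw deg 74.09470873770498 t 2.8667 zax [ 0.003  -0.0011 -1.    ]
shift [-0.001  -0.0036  0.0033]
[312.2044 321.8574] [ 266  281   93   81 2539] [ 0.5054 -0.1154  0.035 ]
[ 39.8425 431.3626] [ 19 412  47  44 546] [ 0.5565 -0.3325  0.035 ]
```

View pics/w2.png

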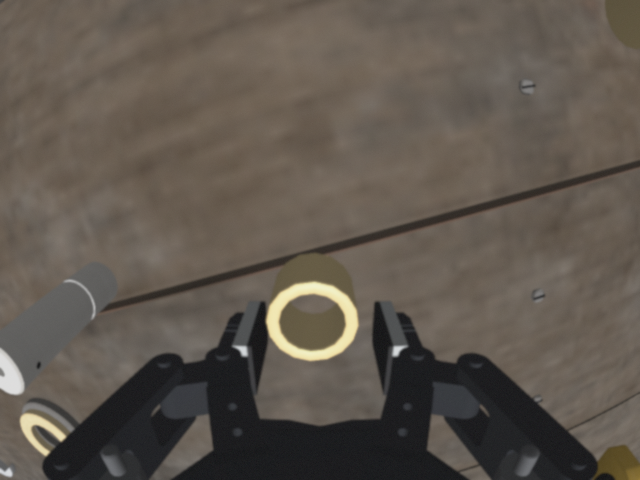

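The bush sits between the fingers, 3 mm nearer the left one: its centre is at column 312 and the finger midpoint at 320. I'll centre on it and close gently.

Request:
jog_arm --pt "0 -0.003 0.003 0" --pt "0 -0.003 0.003 0"

```text
time: 3.03
tool_pos: [0.5049, -0.1168, 0.0017]
tool_rot: [0.0, 0.139, 0.99, -0.0]
contact_force: [0.5, 0.0, -0.1]
gripper_width: 0.539
```

Request:
jog_arm --pt "0 0 0 0" --pt "0 0 0 0" --fingers 0.5

```text
time: 3.2
tool_pos: [0.5048, -0.1165, 0.0014]
tool_rot: [-0.0, 0.139, 0.99, 0.0]
contact_force: [0.1, 0.4, 0.3]
gripper_width: 0.497
```

Request:
jog_arm --pt "0 0 0 0" --pt "0 0 0 0" --fingers 0.48

```text
time: 3.37
tool_pos: [0.5048, -0.1164, 0.0014]
tool_rot: [-0.0, 0.138, 0.99, 0.0]
contact_force: [-0.6, -0.4, 0.6]
gripper_width: 0.48
```

Request:
jog_arm --pt "0 0 0 0" --pt "0 0 0 0" --fingers 0.47

```text
time: 3.53
tool_pos: [0.5048, -0.1164, 0.0014]
tool_rot: [-0.0, 0.138, 0.99, -0.0]
contact_force: [-0.3, -1.2, 0.2]
gripper_width: 0.472
```

Request:
jog_arm --pt "0 0 0 0" --pt "0 0 0 0" --fingers 0.46

```text
time: 3.7
tool_pos: [0.5048, -0.1165, 0.0014]
tool_rot: [-0.0, 0.138, 0.99, -0.0]
contact_force: [-0.2, -0.9, 0.8]
gripper_width: 0.461
```

Request:
jog_arm --pt "0 0 0 0" --pt "0 0 0 0" --fingers 0.455

```text
time: 3.87
tool_pos: [0.5049, -0.1165, 0.0015]
tool_rot: [0.0, 0.138, 0.99, -0.0]
contact_force: [-0.6, -0.3, 0.9]
gripper_width: 0.456
```

Run:
```python
from h import *
im=cams.grab_frame("wrist");cv2.imwrite("pics/w3.png",cv2.resize(im[260:400,200:440],None,fx=3.3,fy=3.3)[:,:,::-1])
print([manip.state()["gripper_width"]])
```

```text
[0.4561981322881905]
```

View pics/w3.png

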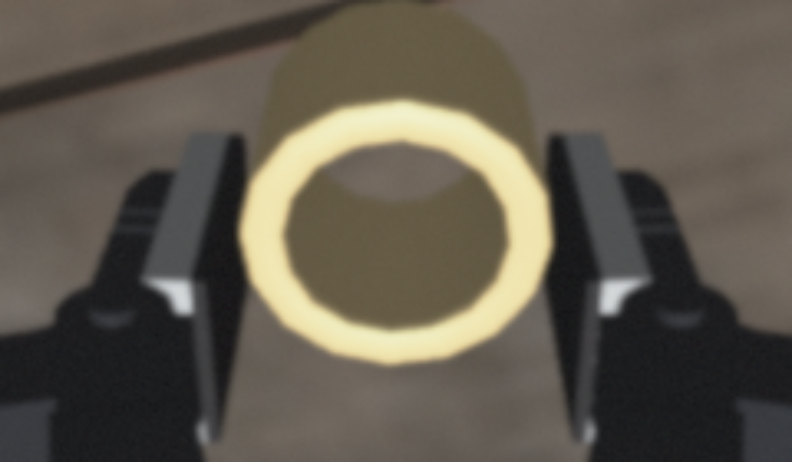

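The crop shows the pads flanking the bush with almost no gap. I'll close further in small steps, watching the lag.

Request:
jog_arm --pt "0 0 0 0" --pt "0 0 0 0" --fingers 0.447

```text
time: 4.08
tool_pos: [0.5049, -0.1165, 0.0016]
tool_rot: [-0.0, 0.138, 0.99, -0.0]
contact_force: [-1.6, 0.2, 2.1]
gripper_width: 0.453
```

Request:
jog_arm --pt "0 0 0 0" --pt "0 0 0 0" --fingers 0.44

```text
time: 4.25
tool_pos: [0.5049, -0.1165, 0.0016]
tool_rot: [-0.0, 0.138, 0.99, -0.0]
contact_force: [-1.7, -0.7, 3.5]
gripper_width: 0.445
```

Run:
```python
from h import *
for i in range(4):
    cams.grab_frame("wrist"); s=manip.state(); print(s["gripper_width"],s["contact_force"])
```

```text
0.44456902563411593 [-1.6727 -0.4696  4.7217]
0.446167592169169 [-1.3222  0.7741  3.8709]
0.4486160855348661 [-1.9643 -0.387   4.0341]
0.4413933550957058 [-2.326  -0.5791  4.9655]
```

Request:
jog_arm --pt "0 0 -0.005 0" --pt "0 0 -0.015 0" --pt "0 0 -0.025 0" --pt "0 0 -0.03 0" --pt "0 0 -0.03 0"

```text
time: 4.87
tool_pos: [0.5064, -0.117, 0.0337]
tool_rot: [0.002, 0.138, 0.99, -0.0]
contact_force: [-0.2, 0.0, -0.6]
gripper_width: 0.442
```

Run:
```python
from h import *
c=cams.get_calibration("wrist");im=cams.grab_frame("wrist")
s=manip.state(); print(s["tool_pos"],s["gripper_width"],s["contact_force"])
m,b=blobs(im,(18,60,130),(35,255,255),800)
for ce,s in b:print(ce,s)
```

```text
[ 0.5058 -0.1167  0.0328] 0.4464367568375824 [-0.4925 -0.3353 -0.7482]
[319.7915 330.6949] [ 273  289   94   82 2652]
```

The blob moved with the tool and the force shows the weight, so the bush is held lightly. Next I'll lift it and carry it over.

Request:
jog_arm --pt "0 0 -0.015 0" --pt "0 0 -0.04 0" --pt "0 0.01 -0.065 0" --pt "0 0.03 -0.09 0" --pt "0 0.05 -0.11 0"

```text
time: 5.33
tool_pos: [0.5189, -0.0682, 0.1431]
tool_rot: [0.001, 0.139, 0.99, -0.0]
contact_force: [1.2, -0.5, -1.9]
gripper_width: 0.446
```

Request:
jog_arm --pt "0 0.025 0 0" --pt "0 0.05 0 0" --pt "0 0.075 0 0" --pt "0 0.1 0 0" --pt "0 0.125 0 0"

```text
time: 5.75
tool_pos: [0.5526, 0.0531, 0.1409]
tool_rot: [-0.0, 0.138, 0.99, -0.0]
contact_force: [0.9, -0.9, -1.7]
gripper_width: 0.447
```

Request:
jog_arm --pt "0 0.025 0 0" --pt "0 0.05 0 0" --pt "0 0.07 0 0" --pt "0 0.085 0 0" --pt "0 0.09 0 0"

```text
time: 6.17
tool_pos: [0.5775, 0.1402, 0.1409]
tool_rot: [-0.0, 0.137, 0.991, 0.0]
contact_force: [-0.4, 0.5, -1.1]
gripper_width: 0.444
```

Run:
```python
from h import *
c=cams.get_calibration("wrist");im=cams.grab_frame("wrist");cv2.imwrite("pics/w4.png",im[:,:,::-1])
s=manip.state(); print(s["gripper_width"],s["contact_force"])
rel([.6018,.2328,.13])
m,b=blobs(im,(18,60,130),(35,255,255),800)
for ce,s in b:print(ce,s)
```

```text
0.4490334436979249 [ 0.5222 -0.0914 -0.5277]
tcp [0.5775 0.1399 0.141 ] jaw deg 74.19471406098923 t 6.2167 zax [-0.0006  0.0003 -1.    ]
shift [0.0019 0.096  0.011 ]
[206.5673  23.0235] [ 182    0   51   48 1063]
[319.4524 330.2103] [ 274  290   93   81 2900]
```

View pics/w4.png

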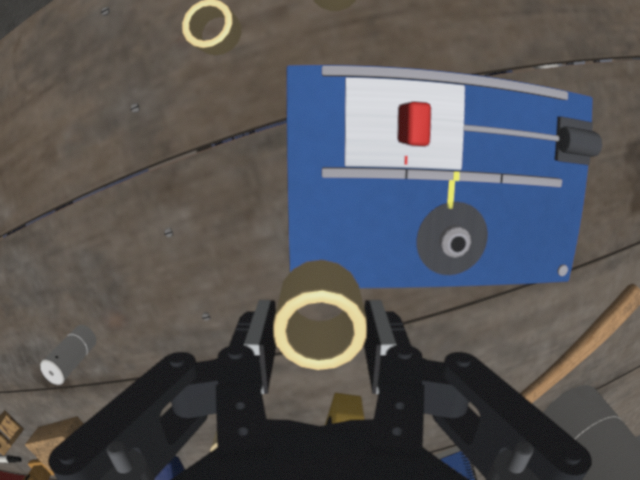

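The bush is held level between the pads at (320,330). The spigot hole is near (458,243), the flange around (452,239), and the grip is closed at (415,124).

Run:
```python
from h import *
c=cams.get_calibration("wrist");im=cv2.imread("pics/w4.png")
print("bush",plane("wrist",(320,330),.141+.0334,c))
g=cv2.cvtColor(im,cv2.COLOR_BGR2HSV)[190:290,405:500]
m=cv2.inRange(g,(0,0,0),(179,90,255))   # grey flange vs blue
m=cv2.morphologyEx(m,cv2.MORPH_OPEN,np.ones((7,7)))
cs,_=cv2.findContours(m,0,1);e=cv2.fitEllipse(cv2.convexHull(max(cs,key=cv2.contourArea)));print("flange",e)
print(plane("wrist",(e[0][0]+405,e[0][1]+190),.06,c))
m2=cv2.inRange(im[190:290,405:500].min(2),100,255);m2=cv2.morphologyEx(m2,cv2.MORPH_CLOSE,np.ones((9,9)))
m2=cv2.bitwise_and(m2,cv2.circle(np.zeros_like(m2),(52,52),20,255,-1))
cs,_=cv2.findContours(m2,0,1);(x,y),r=cv2.minEnclosingCircle(max(cs,key=cv2.contourArea));print("tip",x+405,y+190,r,plane("wrist",(x+405,y+190),.069,c))
```

```text
bush [0.578  0.1413 0.1744]
flange ((46.59419250488281, 48.00188064575195), (67.20235443115234, 75.17665100097656), 37.06892013549805)
[0.6003 0.2339 0.06  ]
tip 456.0 242.0 15.811488151550293 [0.6005 0.234  0.069 ]
```

Request:
jog_arm --pt "0.001 0.025 0 0" --pt "0.002 0.05 0 0" --pt "0.003 0.075 0 0" --pt "0.004 0.09 0 0" --pt "0.004 0.095 0 0"

```text
time: 6.63
tool_pos: [0.5997, 0.2318, 0.1412]
tool_rot: [-0.0, 0.138, 0.99, -0.0]
contact_force: [-0.3, -0.7, -1.4]
gripper_width: 0.445
```

Request:
jog_arm --pt "0 0 0.02 0" --pt "0 0 0.04 0" --pt "0 0 0.055 0" --pt "0 0 0.055 0" --pt "0 0 0.055 0"

```text
time: 7.05
tool_pos: [0.5987, 0.2298, 0.085]
tool_rot: [-0.001, 0.139, 0.99, -0.001]
contact_force: [0.3, 0.8, -0.6]
gripper_width: 0.444
```

Run:
```python
from h import *
c=cams.get_calibration("wrist");im=cams.grab_frame("wrist");cv2.imwrite("pics/w5.png",cv2.resize(im[120:420,160:560],None,fx=2,fy=2)[:,:,::-1])
s=manip.state(); print(s["gripper_width"],s["contact_force"])
rel([.5999,.2326,.0616])
m,b=blobs(im,(18,60,130),(35,255,255),800)
for ce,s in b:print(ce,s)
```

```text
0.44632911070837683 [-0.2474 -0.5588 -1.1671]
tcp [0.5998 0.2302 0.0866] jaw deg 74.04855502481283 t 7.1 zax [-0.0002 -0.0003 -1.    ]
shift [0.0005 0.0024 0.025 ]
[61.2152 35.6455] [ 40   9  43  55 976]
[319.5265 329.2268] [ 274  290   92   81 2923]
```

View pics/w5.png

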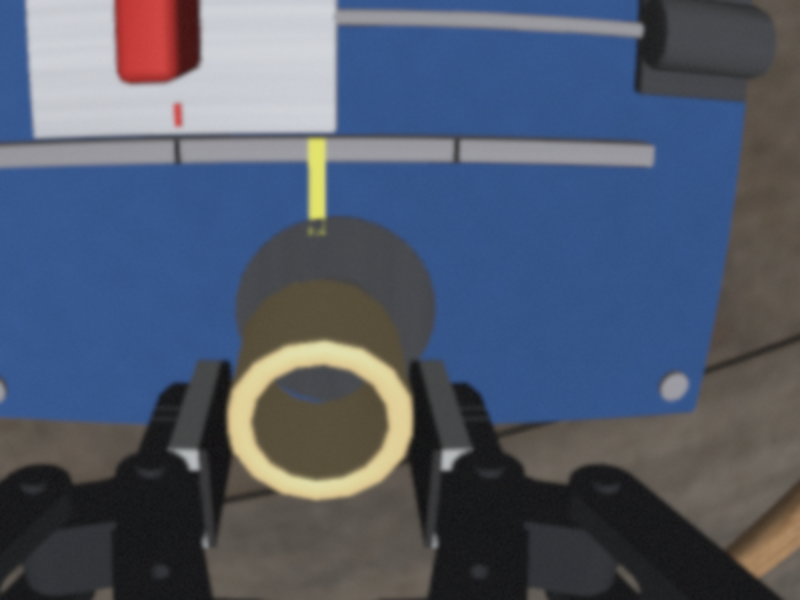

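The crop shows the flange centre at column 336 and the bush axis at about 322, so the bush needs to go about 3 mm to +y. That agrees with the computed shift.

Request:
jog_arm --pt "0.0005 0.003 0 0" --pt "0.0005 0.003 0.005 0" --pt "0.0005 0.003 0.01 0" --pt "0.0005 0.003 0.01 0"

```text
time: 7.43
tool_pos: [0.5995, 0.2338, 0.0756]
tool_rot: [-0.001, 0.138, 0.99, -0.0]
contact_force: [-0.1, -0.7, -1.6]
gripper_width: 0.446
```

Request:
jog_arm --pt "0 0 0.004 0" --pt "0 0 0.007 0" --pt "0 0 0.007 0"

```text
time: 7.68
tool_pos: [0.5994, 0.2337, 0.0683]
tool_rot: [-0.001, 0.138, 0.99, -0.0]
contact_force: [-0.0, 0.3, -0.9]
gripper_width: 0.445
```

Request:
jog_arm --pt "0 0 0.002 0" --pt "0 0 0.004 0" --pt "0 0 0.005 0" --pt "0 0 0.005 0"

```text
time: 8.02
tool_pos: [0.5998, 0.2338, 0.0641]
tool_rot: [-0.0, 0.138, 0.99, -0.0]
contact_force: [1.0, -1.1, -1.8]
gripper_width: 0.444
```

Request:
jog_arm --pt "0 0 0.001 0" --pt "0 0 0.001 0"

```text
time: 8.18
tool_pos: [0.6, 0.2339, 0.0633]
tool_rot: [-0.0, 0.138, 0.99, -0.0]
contact_force: [-0.3, -0.2, -1.7]
gripper_width: 0.443
```

Request:
jog_arm --pt "0 0 0.001 0" --pt "0 0 0.0015 0" --pt "0 0 0.0015 0"

```text
time: 8.43
tool_pos: [0.5999, 0.2339, 0.0618]
tool_rot: [-0.0, 0.138, 0.99, -0.0]
contact_force: [0.2, -0.2, -0.6]
gripper_width: 0.445
```

Request:
jog_arm --pt "0 0 0 0" --pt "0 0 0 0" --pt "0 0 0 0" --pt "0 0 0 0" --fingers 0.6

```text
time: 8.77
tool_pos: [0.6002, 0.234, 0.0622]
tool_rot: [0.0, 0.138, 0.99, 0.0]
contact_force: [-0.9, -0.7, -0.6]
gripper_width: 0.6
```

Run:
```python
from h import *
c=cams.get_calibration("wrist");im=cams.grab_frame("wrist");cv2.imwrite("pics/w6.png",cv2.resize(im[120:420,160:560],None,fx=2,fy=2)[:,:,::-1])
s=manip.state(); print(s["gripper_width"],s["contact_force"],s["tool_pos"])
m,b=blobs(im,(18,60,130),(35,255,255),800)
for ce,s in b:print(ce,s,plane("wrist",(s[0]+s[2]/2-.5,s[1]+s[3]/2-.5),.095,c))
m,b=blobs(im,(0,150,80),(8,255,255),200)
for ce,s in b:print("red",ce,s,plane("wrist",ce,.09,c))
```

```text
0.5979232894436042 [1.0386 0.7121 0.3667] [0.6002 0.234  0.0622]
[35.3132 31.0098] [  14    2   43   59 1025] [0.4387 0.1539 0.095 ]
[319.2189 327.7347] [ 273  289   93   80 2850] [0.6003 0.235  0.095 ]
red [207.5601 131.9567] [ 189   98   38   69 2330] [0.513  0.2167 0.09  ]
```

View pics/w6.png

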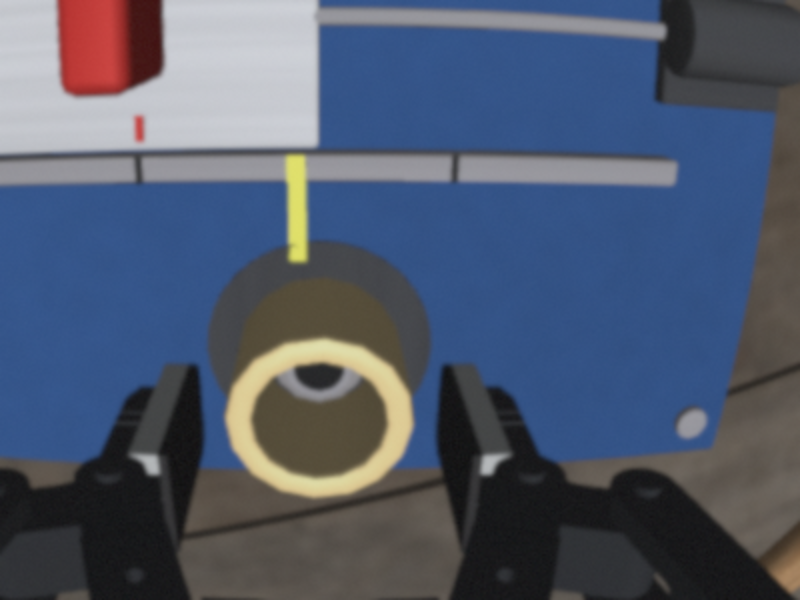

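The crop shows the spigot tip centred inside the bush bore, and the bush is down and free between the open fingers. The shutter is closed, with its pointer level with the black line. I'll go up and over to the grip.

Request:
jog_arm --pt "0 0 -0.01 0" --pt "0 0 -0.04 0" --pt "0 0 -0.07 0" --pt "0 0 -0.09 0" --pt "0 0 -0.09 0"

```text
time: 9.23
tool_pos: [0.6037, 0.2349, 0.1597]
tool_rot: [0.005, 0.138, 0.99, 0.002]
contact_force: [0.9, 0.4, 1.0]
gripper_width: 0.596
```

Request:
jog_arm --pt "0.03 -0.015 0 0" --pt "0.06 -0.03 0 0" --pt "0.08 -0.04 0 0" --pt "0.08 -0.04 0 0" --pt "0.08 -0.04 0 0" --fingers 0.45

```text
time: 9.65
tool_pos: [0.5114, 0.2173, 0.1517]
tool_rot: [0.0, 0.138, 0.99, -0.0]
contact_force: [0.5, -0.1, -0.3]
gripper_width: 0.451
```

Run:
```python
from h import *
c=cams.get_calibration("wrist");im=cams.grab_frame("wrist")
rel([.5126,.2168,.071])
m,b=blobs(im,(18,60,130),(35,255,255),800)
for ce,s in b:print(ce,s,plane("wrist",(s[0]+s[2]/2-.5,s[1]+s[3]/2-.5),.095,c))
cv2.imwrite("pics/w7.png",im[:,:,::-1])
```

```text
tcp [0.5123 0.2174 0.1521] jaw deg 74.09322428628933 t 9.7 zax [ 0.0009  0.0002 -1.    ]
shift [-0.0003 -0.0006  0.0811]
[341.4863  22.4267] [315   0  54  47 989] [0.378  0.2698 0.095 ]
[259.6389  85.0482] [ 234   59   53   52 1058] [0.4009 0.2138 0.095 ]
[146.0413 136.8517] [125 112  44  50 944] [0.4065 0.135  0.095 ]
```

View pics/w7.png

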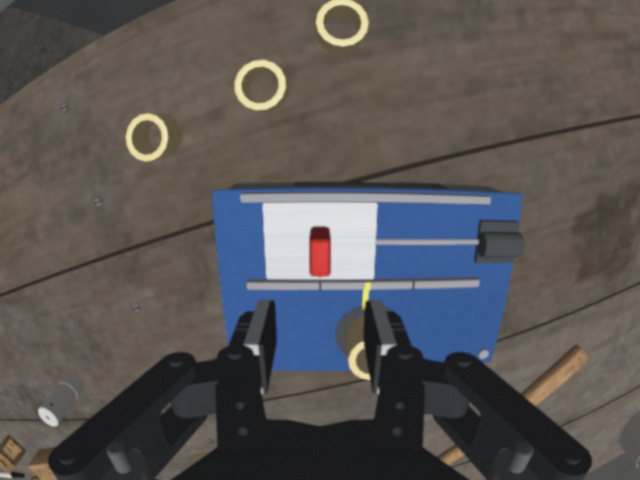

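The grip (320,250) is centred under the jaws, and the bush sits on the spigot beside the right finger's outline at (362,360). I'll descend straight.

Request:
jog_arm --pt "0 0 0.03 0" --pt "0 0 0.055 0" --pt "0 0 0.075 0" --pt "0 0 0.08 0" --pt "0 0 0.08 0"

```text
time: 10.12
tool_pos: [0.5115, 0.217, 0.0699]
tool_rot: [-0.002, 0.139, 0.99, -0.001]
contact_force: [-0.4, -0.1, -0.0]
gripper_width: 0.448
```

Request:
jog_arm --pt "0 0 0 0" --pt "0 0 0 0"

```text
time: 10.28
tool_pos: [0.5138, 0.2178, 0.0738]
tool_rot: [0.001, 0.138, 0.99, 0.001]
contact_force: [-0.2, 0.0, 0.5]
gripper_width: 0.45
```

Request:
jog_arm --pt "0 0 0 0" --pt "0 0 0 0" --pt "0 0 0 0" --pt "0 0 0 0" --pt "0 0 0 0" --fingers 0.0

```text
time: 10.7
tool_pos: [0.5131, 0.2172, 0.0737]
tool_rot: [0.001, 0.138, 0.99, -0.0]
contact_force: [-1.4, -2.7, 5.6]
gripper_width: 0.134
```

Request:
jog_arm --pt "0 0 0 0" --pt "0 0 0 0" --pt "0 0 0 0"

```text
time: 10.95
tool_pos: [0.5131, 0.2172, 0.0737]
tool_rot: [0.001, 0.138, 0.99, 0.0]
contact_force: [-1.7, -1.8, 5.7]
gripper_width: 0.13
```

Request:
jog_arm --pt "0 0.004 0 0" --pt "0 0.01 0 0" --pt "0 0.016 0 0" --pt "0 0.02 0 0" --pt "0 0.02 0 0"

```text
time: 11.37
tool_pos: [0.5184, 0.236, 0.0737]
tool_rot: [0.001, 0.138, 0.99, -0.001]
contact_force: [-2.0, -6.2, 8.0]
gripper_width: 0.132
```

Request:
jog_arm --pt "0 0.004 0 0" --pt "0 0.009 0 0" --pt "0 0.013 0 0" --pt "0 0.015 0 0" --pt "0 0.015 0 0"

```text
time: 11.78
tool_pos: [0.5223, 0.2495, 0.0737]
tool_rot: [0.001, 0.138, 0.99, -0.002]
contact_force: [-2.9, -7.8, 8.6]
gripper_width: 0.134
```

Run:
```python
from h import *
y=np.array([.274,.962]);
c=cams.get_calibration("wrist");im=cams.grab_frame("wrist")
s=manip.state();print((s["tool_pos"][:2]-[.5131,.2172])@y,s["tool_pos"],s["contact_force"],s["gripper_width"])
cv2.imwrite("pics/w8.png",cv2.resize(im[160:420,180:560],None,fx=2,fy=2)[:,:,::-1])
t=cams.grab_frame("top");cv2.imwrite("pics/t8.png",cv2.resize(t[150:270,140:290],None,fx=4,fy=4)[:,:,::-1])
```

```text
0.03355351433387624 [0.5223 0.2495 0.0737] [-3.0389 -6.3921  8.0238] 0.13294612168447523
```

View pics/w8.png

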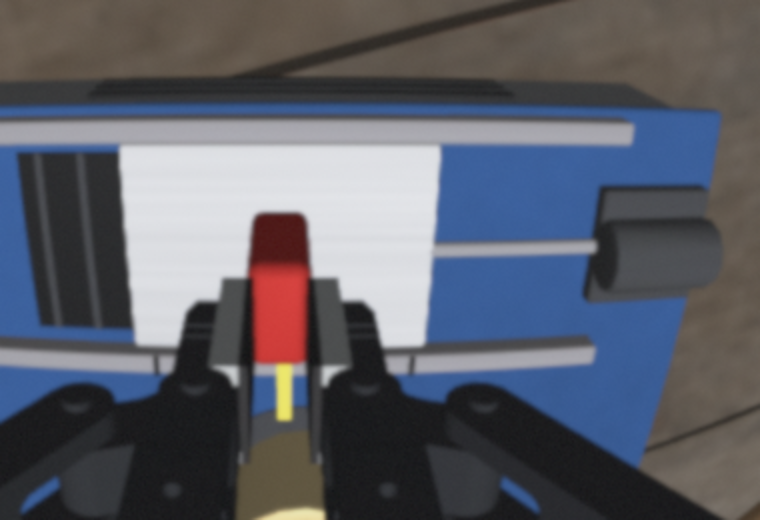

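The grip (column 280) stands 1 mm short of the yellow line (284), which lies midway between the black marks. The bush is still on the spigot. I'll nudge +1.5 mm and let it settle.

Request:
jog_arm --pt "0 0.0015 0 0" --pt "0 0.0015 0 0" --pt "0 0.0015 0 0" --pt "0 0.0015 0 0" --pt "0 0.0015 0 0"

```text
time: 12.3
tool_pos: [0.5225, 0.2506, 0.0737]
tool_rot: [0.0, 0.138, 0.99, -0.002]
contact_force: [-4.2, -8.7, 9.8]
gripper_width: 0.127
```

Run:
```python
from h import *
y=np.array([.274,.962])
c=cams.get_calibration("wrist");im=cams.grab_frame("wrist")
s=manip.state();print((s["tool_pos"][:2]-[.5131,.2172])@y,s["contact_force"],s["gripper_width"],s["joint_vel"],s["time"])
t=cams.grab_frame("scene");cv2.imwrite("pics/s9.png",cv2.resize(t[150:290,130:330],None,fx=4,fy=4)[:,:,::-1])
```

```text
0.034708676796125375 [-4.2995 -8.8481  9.2694] 0.12902282785102437 [ 0.0011  0.0024 -0.     -0.0025 -0.001   0.0001] 12.35
```

View pics/s9.png

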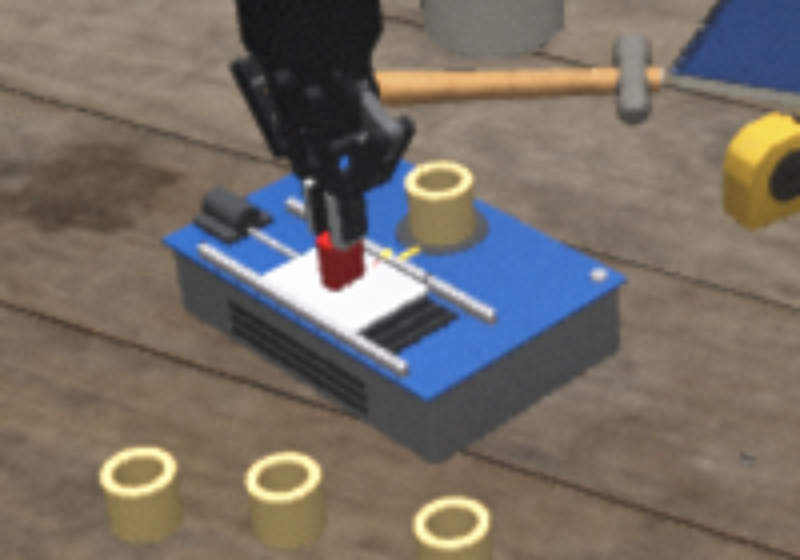

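The scene crop shows the bush upright and seated on the spigot at (440,205). The fingers hold the red grip, with the pointer level with the yellow mark. I'm handing in.

```bash
python3 -c "
from plant import manip
print(manip.job_done())"
```

```text
the job is handed in; nothing more can be done
None
```

I seated the right-hand small tan bush over the spigot, let go of it with the shutter still closed, then slid the shutter to half open. I handed the job in at about 12.4 s with the fingers still holding the shutter there; no verdict was reported.

**Bush:** The last pictures show it upright and down on the box top. Just after I let go, its measured position was about 1 mm from my measured spigot axis. I closed the fingers only slightly past first contact. The actual grip force couldn't be read, so the 15 N is unconfirmed.

**Shutter:** The tool had travelled 34.7 mm from the closed position, and the grip and pointer stood level with the yellow mark. The wrist felt about 9 to 10 N of spring pull.

**Pins:** The fingers kept well clear of both, but I took no final picture to confirm they had not moved. None of my other checks failed or disagreed.

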